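# Close the jar hand-snug

### The arm

A 6-joint arm with a two-finger parallel gripper is mounted at the origin on the work surface. World frame = base frame: x ahead of the robot, y to its left, z up, the work surface at z = 0. Lengths are in m, angles in rad, forces in N, time in s.
With the tool pointing down it reaches from about 0.4 to 0.925 m from the base axis. Payload 12.5 kg.
Tool frame: the origin (TCP) lies on the mounting face of the last link; the fingertips stand 190 mm ahead of it and the grasp point (between the pads) lies 171 mm ahead of it; z points along the fingers, x is the direction in which the jaws open and shut, and the axes are right-handed (so a half turn about z gives the same grasp; the last joint's range is limited). The gripper opens to 95 mm and grips with 3 to 60 N. Pads are 20 mm wide; open, the fingers measure 119 mm over their backs; the gripper's body (75 mm by 180 mm) begins 59 mm behind the grasp point.
Start: joints at [1.034, 0.491, 1.559, -0, 1.092, -0.106], TCP at [0.261, 0.568, 0.405] pointing down, gripper open.
Joint ranges: [-3.1, 3.1], [-0.84, 2.19], [0.05, 2.79], [-1.13, 4.28], [0.06, 2.93], [-2.69, 2.69]. Speed limits (rad/s): [2.22, 2.22, 2.79, 3.14, 3.14, 3.14].

### API

Orientations are given as a 3x3 rotation matrix whose columns are the frame's x, y, z axes.
In Python, from workcell import * gives the robot as it stands.
- The arm moves only by the tool servo_tool, never from a script. Its arguments are lists of equal length, an entry for each row: "fingers": the closure, from 0 (fully open) to 1 (shut); "translation": the shift along the tool's x, y, z in mm, a list of three; "angular": the turn, a rotation vector about the tool's x, y, z in rad, a list of three. In form: {"fingers": [fingers, ...], "translation": [[tx, ty, tz], ...], "angular": [[wx, wy, wz], ...]}. A call has 1 to 10 rows; each row is the pose to reach, as a shift and turn from the pose commanded when the call began, along the tool's axes at that moment; what a row does not reach only later rows make up. A row lasts 1/8 s, in which the tool goes at most 62.5 mm and 10.7 degrees, less where a joint would pass 70% of its speed; a pose out of reach is approached as far as the arm can. A call with a gripper value outside its range is refused whole. The fingers move at their own pace and stop on an object; "squeeze" is the grip in N (left out, the last holds). Time passes only in rows, so rows that repeat a pose let the fingers close. It gives the time, the measured TCP pose, the force and the opening at its end, in the units of the state.
- get_state(): the state, without advancing time (a new reading comes with each control period).
- capture(name): name is "scene" or "top" or "wrist"; returns the picture (384x512x3 uint8, blue, green, red); there is no depth.
- camera_model(name): a dict with "intrinsics" (3x3 intrinsics, pixels), "world_from_camera" (4x4, takes a point from camera to world coordinates). Camera axes: x right, y down, z forward; pixel columns grow to the right and rows downward; lengths in m; the calibration is good to about 2 mm. A picture is of the moment at which its call begins: read the wrist's pose just before it. camera_model takes no time and is no camera call; for the wrist camera it gives the pose at the moment of the call.
- job_done(): hands the job in, once; it reports no verdict.
The state is a dict: "clock": time; "joint_positions": joint angles; "joint_vel": joint speeds; "tau": joint torques, N m; "ee_pos": TCP position; "tool_rot": TCP orientation; "contact_force": force on the tool from outside, world axes, zero at the start; "moment": the same for the moment, N m; "width": finger opening in m.
Only numpy, scipy, OpenCV 4.12 (cv2) and the standard library are available. Lean on these libraries where they do the work, as an engineer would, in place of code of your own. Each camera call takes 0.05 s, during which the arm holds its last target.

### The job

Pick up the loose yellow lid, set it squarely on the open jar in the clamp so that its three lugs go down through the three gaps of the thread, and twist it clockwise until it is just hand-snug: stop when the resistance has clearly risen, do not overtighten it. Press gently, then let go, and leave the two full jars and the tape roll undisturbed.

Things in the scene. Friction and masses are not known exactly. Their poses are not given: they have to be found in the camera images.
- lid: The loose yellow lug lid, 58 mm across, 20 mm tall, about 60 g, lying on the table right way up. Origin: centre of its lower rim; z up. Inside its 3.5 mm skirt, at the lower rim, three steel lugs 6.5 mm wide point inward, 120 degrees apart, the first along the lid's x axis; a red dash on the lid's top stands over each lug.
- jar: The open amber jar, 66 mm across, with the steel plate (130 x 120 x 12 mm) and two jaws that hold it fast upright. Origin: centre of the plate's underside, on the table; z up, on the jar's axis. The neck under the mouth is 38 mm across (48 with its thread), down to 30 mm below the mouth; there the shoulder widens.
- jar_mouth (a point): Centre of the jar's mouth (top of the black seal disc), 130 mm above the table, z up. x points at the middle of one of three gaps in the white thread, 120 degrees apart, 50 degrees wide, each marked by a red dash on the shoulder. Lugs enter up to 14 degrees off mid gap; then the lid, square on the seal, has its origin 16 mm below this point, else (lugs on the thread) 1.3 mm or more higher.
- gap (a point): On the jar's shoulder at one red dash, 29 mm from the axis. Turned clockwise seen from above, the lugs slip under the thread; after 0.35 to 1.35 rad from mid gap (differs from jar to jar, cannot be seen) they meet it, and from there draw the lid down onto the seal, 5 mm per rad. The lid then holds by friction.
- seal: The black rubber seal disc, 35 mm across, in the jar's mouth. Origin 3 mm below its top face. Springy: about 70 N per mm, 2.8 mm at most. Twist about the jar's axis: under 0.1 N m while loose, 0.4 to 0.5 N m when snug, over 0.6 N m is too tight.
- full_jar_a: A closed amber jar with a yellow lid, 66 mm across, 102 mm tall, standing loose on the table; origin at the centre of its base. Leave it alone.
- full_jar_b: A second such jar. Leave it alone.
- tape: A black roll of tape lying flat, 84 mm across, 30 mm tall; origin at the centre of its underside. Leave it alone.
Not all that is in view belongs to the job. There is more than one size of the lid; the one meant has the size given above.

How it is judged:
By the outcome, as a careful person would: the job done as asked, in the order asked, and still so for the second after the job is handed in, with the robot touching nothing.
It also fails if it takes over 72 s, if anything falls off the work surface, if the arm or the gripper's body presses on something with over 40 N, if the wrist force passes 120 N, or if a joint passes its speed limit or range.

## Working session

There is one attempt and no reset: what is moved stays moved. The work goes in short steps, Python scripts to look and compute and a tool call to move; the robot and the scene stay as the last step left them, time stands still between calls to the robot, and variables do not carry over. Pictures are saved under pics/ and viewed, and the job is handed in when it is done.

Besides the shell and the picture viewer there is one more tool, called after "Request:" as name(argument=value, ...) on one line, values as JSON. servo_tool: Moves the arm, as the interface text tells. Its arguments: {"type":"object","properties":{"fingers":{"type":"array"},"translation":{"type":"array"},"angular":{"type":"array"},"squeeze":{"type":"number"}},"required":["fingers","translation","angular"]}

```bash
mkdir -p pics; ls; python3 - <<'E'
from workcell import *
import cv2
s=get_state()
for k in s: print(k,s[k])
for n in ("scene","top","wrist"):
    print(n,camera_model(n))
    cv2.imwrite(f"pics/{n}0.png",capture(n))
E
```

```text
pics
clock 0.0
joint_positions [ 1.03443107e+00  4.91567637e-01  1.55943543e+00  1.14199894e-05
  1.09169773e+00 -1.05624876e-01]
joint_vel [ 0.00090528 -0.00046983  0.00076922 -0.0010321   0.00110338  0.00117339]
tau [ 4.03604326e-05 -6.12642646e+01 -2.58180159e+01  6.92252791e-02
  4.82313917e-02 -9.20005618e-05]
ee_pos [0.26094377 0.56789076 0.40416144]
tool_rot [[ 4.17548138e-01  9.08654622e-01 -5.74987984e-04]
 [ 9.08654137e-01 -4.17548515e-01 -9.47348255e-04]
 [-1.10089775e-03 -1.26901710e-04 -9.99999386e-01]]
contact_force [-0.36458661 -0.21226625  0.08631648]
moment [-0.02719773  0.0315483   0.02929931]
width 0.09510269067506984
scene {'intrinsics': array([[451.6221819 ,   0.        , 259.21555348],
       [  0.        , 451.6221819 , 196.05315167],
       [  0.        ,   0.        ,   1.        ]]), 'world_from_camera': array([[ 5.85797680e-01,  6.81011931e-01, -4.39390291e-01,
         1.02583988e+00],
       [ 8.10456760e-01, -4.91593132e-01,  3.18584421e-01,
        -2.82912241e-01],
       [ 9.58542531e-04, -5.42732847e-01, -8.39904839e-01,
         8.48429190e-01],
   
[... 267 characters left out ...]
om_camera': array([[ 0.02651551, -0.99586236,  0.08692005,  0.52381248],
       [-0.99957012, -0.02750113, -0.01016143, -0.01169082],
       [ 0.01250978, -0.08661325, -0.99616347,  0.99416776],
       [ 0.        ,  0.        ,  0.        ,  1.        ]])}
wrist {'intrinsics': array([[269.43698265,   0.        , 256.42907301],
       [  0.        , 269.43698265, 195.87313934],
       [  0.        ,   0.        ,   1.        ]]), 'world_from_camera': array([[ 0.41839148,  0.87278665,  0.25138027,  0.18910028],
       [ 0.90826624, -0.40174246, -0.11685643,  0.60059183],
       [-0.0010006 ,  0.27721195, -0.96080827,  0.38373302],
       [ 0.        ,  0.        ,  0.        ,  1.        ]])}
```

View pics/scene0.png

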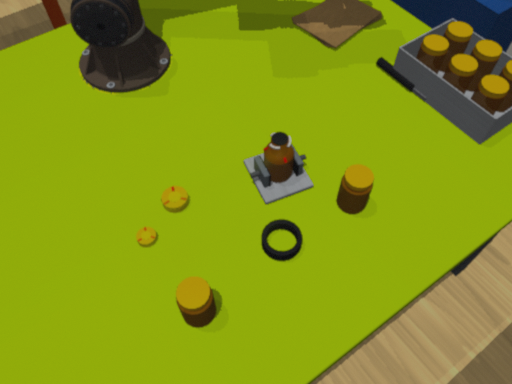

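View pics/top0.png

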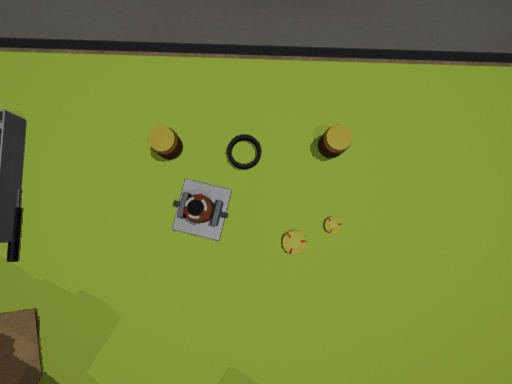

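View pics/wrist0.png

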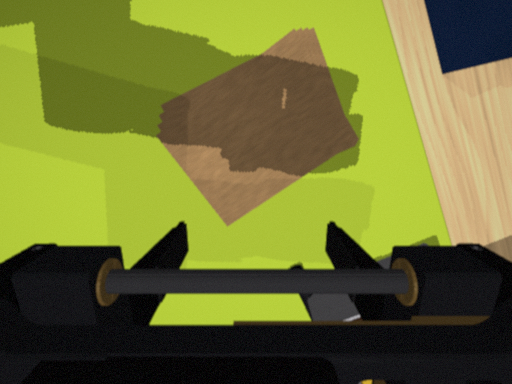

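Scene and top views: two loose yellow lids, in the top image at (294,242) and at (333,225). The open jar is at (200,208), full jars at (163,140) and (337,139), and the tape at (244,152). Next I'll measure both lids' diameters.

```bash
cat > h.py <<'E'
import numpy as np, cv2
from workcell import *
def ray(name,uv,z,cm=None):
    cm=cm or camera_model(name); K=cm["intrinsics"];T=cm["world_from_camera"]
    uv=np.atleast_2d(np.asarray(uv,float))
    d=np.c_[uv,np.ones(len(uv))]@np.linalg.inv(K).T@T[:3,:3].T
    o=T[:3,3]; t=(z-o[2])/d[:,2]
    return o+d*t[:,None]
def proj(name,p,cm=None):
    cm=cm or camera_model(name); K=cm["intrinsics"];T=cm["world_from_camera"]
    p=np.atleast_2d(p); c=(p-T[:3,3])@T[:3,:3]
    q=c@K.T; return q[:,:2]/q[:,2:]
E
python3 - <<'E'
from h import *
im=cv2.imread("pics/top0.png")
c=im[190:270,260:360]; cv2.imwrite("pics/top0_lids.png",cv2.resize(c,None,fx=7,fy=7,interpolation=cv2.INTER_CUBIC))
c=im[170:250,160:245]; cv2.imwrite("pics/top0_jar.png",cv2.resize(c,None,fx=7,fy=7,interpolation=cv2.INTER_CUBIC))
hsv=cv2.cvtColor(im,cv2.COLOR_BGR2HSV)
for u,v in [(294,242),(333,225),(163,140),(337,139),(300,300)]: print(u,v,hsv[v,u],im[v,u])
m=((hsv[...,0]<28)&(hsv[...,1]>120)&(hsv[...,2]>90)).astype(np.uint8)
n,l,st,ce=cv2.connectedComponentsWithStats(m)
for i in range(1,n):
    if st[i,4]>60:
        p=ray("top",ce[i],0.02)[0]
        e=ray("top",[[ce[i][0]-.5,ce[i][1]],[ce[i][0]+.5,ce[i][1]]],0.02)
        s=np.linalg.norm(e[1]-e[0]); print(st[i],ce[i].round(1),p.round(4),"diam mm",2*np.sqrt(st[i,4]/np.pi)*s*1000)
E
```

```text
294 242 [ 29 136 158] [ 74 156 158]
333 225 [ 30 136 158] [ 74 157 158]
163 140 [ 26 165 156] [ 55 141 156]
337 139 [ 26 162 156] [ 57 143 156]
300 300 [ 36 162 154] [ 56 154 135]
[325 125  27  26 528] [338.5 137.1] [ 0.7455 -0.2269  0.02  ] diam mm 64.55594598587582
[149 126  26  26 535] [161.2 138.5] [0.7293 0.2117 0.02  ] diam mm 64.23491125800678
```

View pics/top0_lids.png

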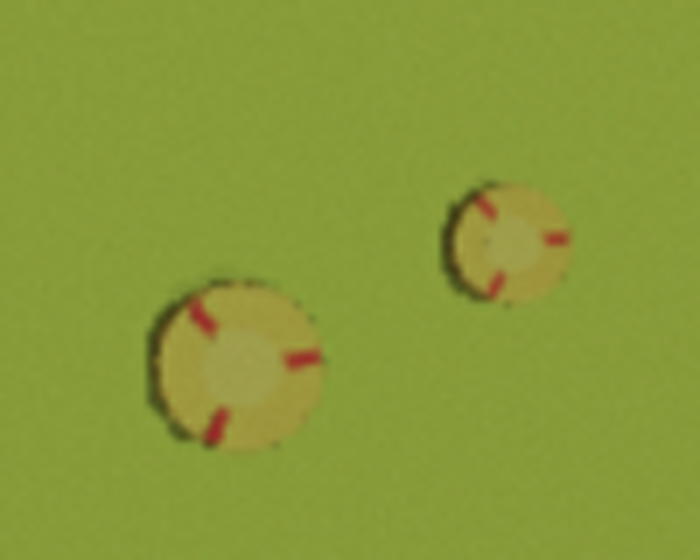

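View pics/top0_jar.png

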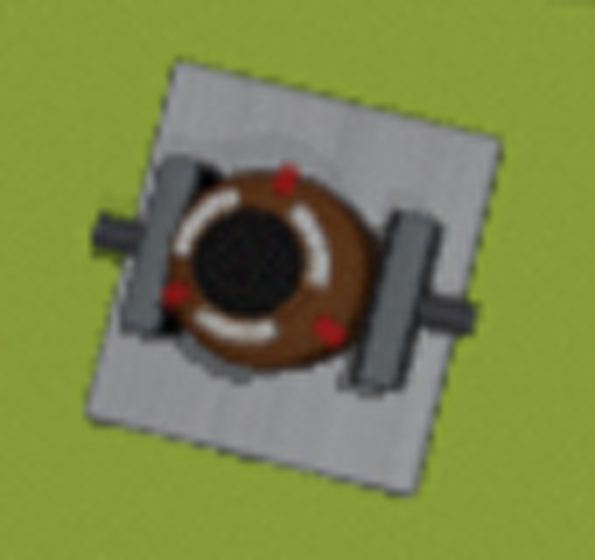

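The lid at top-image px (294,242) is about 23.6 px across, roughly 58 mm. The one at (333,225) is about 17 px, roughly 41 mm. The big one matches the description, and its three red dashes are visible. In the crop the jar's mouth is at about (195,206), with three dashes between the white thread arcs. I'll compute coarse poses next.

```bash
python3 - <<'E'
from h import *
def px(c,off): return (np.array(c,float)+.5)/7-.5+np.array(off)
o=(260,190)
lc=ray("top",px((241,366),o),0.02)[0]; print("lid",lc)
for d in [(303,359),(203,317),(216,427)]:
    p=ray("top",px(d,o),0.02)[0]-lc; print("lug",np.degrees(np.arctan2(p[1],p[0])).round(1),np.linalg.norm(p[:2]).round(4))
o=(160,170)
jc=ray("top",px((249,258),o),0.13)[0]; print("mouth",jc)
for d in [(287,181),(176,294),(329,331)]:
    p=ray("top",px(d,o),0.10)[0]-jc; print("gap",np.degrees(np.arctan2(p[1],p[0])).round(1),np.linalg.norm(p[:2]).round(4))
E
```

```text
lid [ 0.48456815 -0.12091488  0.02      ]
lug -82.1 0.0217
lug 39.2 0.0213
lug 158.6 0.0227
mouth [0.55937586 0.10648398 0.13      ]
gap -15.1 0.0271
gap 112.0 0.029
gap -133.8 0.0308
```

```bash
cat >> h.py <<'E'
def delta(p,yaw_deg=None):
    """print tool shift (mm) and rotvec to bring TCP to world p, tool down with jaw axis at yaw"""
    from scipy.spatial.transform import Rotation as R
    s=get_state(); T=np.array(s["tool_rot"]); e=np.array(s["ee_pos"])
    t=T.T@(np.array(p)-e)*1000
    w=np.zeros(3)
    if yaw_deg is not None:
        a=np.radians(yaw_deg); x=np.array([np.cos(a),np.sin(a),0]); z=np.array([0,0,-1.]); y=np.cross(z,x)
        w=R.from_matrix(T.T@np.c_[x,y,z]).as_rotvec()
    print("shift",t.round(2),"rot",w.round(4),"| now",e.round(4),"yaw",np.degrees(np.arctan2(T[1,0],T[0,0])).round(2),"t",round(s["clock"],2))
E
python3 -c "
from h import *
delta([.4846,-.1209,.29],65.3)"
```

```text
shift [-532.37  490.85  114.68] rot [-0.0001  0.0008  0.0003] | now [0.261  0.5679 0.4043] yaw 65.32 t 0.15
```

Request:
servo_tool(fingers=[0, 0, 0, 0, 0, 0, 0, 0, 0, 0], translation=[[-45, 41, 0], [-90, 82, 10], [-135, 123, 20], [-180, 164, 30], [-225, 205, 40], [-270, 246, 50], [-315, 287, 60], [-360, 328, 70], [-405, 369, 80], [-450, 410, 90]], angular=[[0, 0, 0], [0, 0, 0], [0, 0, 0], [0, 0, 0], [0, 0, 0], [0, 0, 0], [0, 0, 0], [0, 0, 0], [0, 0, 0], [0, 0, 0]], squeeze=40)

```text
clock: 1.4
ee_pos: [0.4459, -0.0143, 0.3145]
tool_rot: [[0.418, 0.909, 0.0], [0.909, -0.418, 0.0], [0.0, 0.0, -1.0]]
contact_force: [0.2, 0.3, 0.8]
width: 0.0951
```

```bash
python3 -c "
from h import *
delta([.4846,-.1209,.29],65.3)"
```

```text
shift [-80.75  79.67  24.51] rot [ 0.0004 -0.0003  0.0001] | now [ 0.4459 -0.0143  0.3145] yaw 65.31 t 1.4
```

Request:
servo_tool(fingers=[0, 0, 0, 0, 0], translation=[[-40, 40, 12], [-81, 80, 24], [-81, 80, 24], [-81, 80, 24], [-81, 80, 24]], angular=[[0, 0, 0], [0, 0, 0], [0, 0, 0], [0, 0, 0], [0, 0, 0]])

```text
clock: 2.02
ee_pos: [0.4842, -0.1181, 0.291]
tool_rot: [[0.416, 0.909, 0.0], [0.909, -0.416, 0.0], [0.0, -0.0, -1.0]]
contact_force: [0.9, 0.0, 0.3]
width: 0.095
```

```bash
python3 - <<'E'
from h import *
import pickle
cm=camera_model("wrist"); im=capture("wrist"); cv2.imwrite("pics/w1.png",im); pickle.dump(cm,open("w1.pkl","wb"))
delta([.4846,-.1209,.29],65.3)
print(proj("wrist",[[.4846,-.1209,.02]],cm))
cv2.imwrite("pics/w1b.png",cv2.resize(im[120:280,170:340],None,fx=4,fy=4,interpolation=cv2.INTER_CUBIC))
E
```

```text
shift [-2.41  1.5   1.07] rot [ 0.0002 -0.0001  0.0019] | now [ 0.4842 -0.1181  0.2911] yaw 65.41 t 2.08
[[254.32302755 203.94245566]]
```

View pics/w1.png

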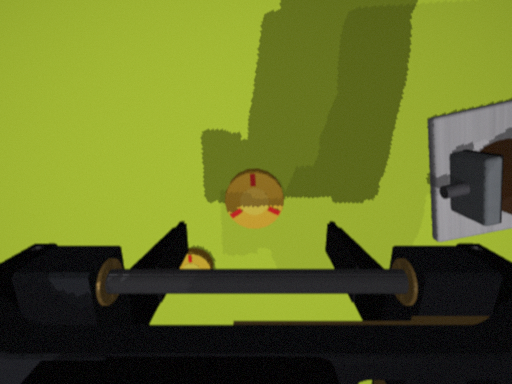

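View pics/w1b.png

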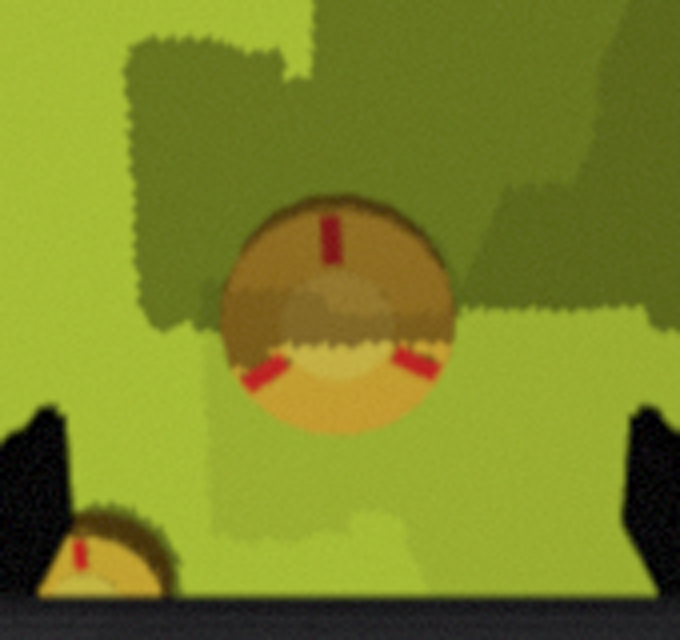

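Wrist view: the big lid is at about (255,200), with dashes at (253,180), (236,213) and (274,211). The small lid sits partly behind the left finger at (197,262), so I'll check clearance to it. Then I'll fit the lid silhouette.

```bash
cat >> h.py <<'E'
from scipy.optimize import minimize
a_=np.linspace(0,2*np.pi,90)
def silfit(name,cm,mask,p0,r,z0,z1):
    def sil(c):
        pts=np.concatenate([np.c_[c[0]+r*np.cos(a_),c[1]+r*np.sin(a_),np.full(90,z)] for z in (z0,z1)])
        q=proj(name,pts,cm); h=cv2.convexHull(q.astype(np.float32))
        m=np.zeros((mask.shape[0]*4,mask.shape[1]*4),np.uint8)
        cv2.fillPoly(m,[np.round(((h+0.5)*4-0.5)*16).astype(np.int32)],1,shift=4)
        return m
    M=cv2.resize(mask.astype(np.uint8),None,fx=4,fy=4,interpolation=cv2.INTER_NEAREST)
    f=lambda c:np.count_nonzero(sil(c)!=M)
    o=minimize(f,p0,method="Nelder-Mead",options=dict(initial_simplex=[p0,[p0[0]+.003,p0[1]],[p0[0],p0[1]+.003]],xatol=1e-5))
    return o.x,o.fun/np.count_nonzero(M)
def blobs(mask,lo=3):
    n,l,st,ce=cv2.connectedComponentsWithStats(mask.astype(np.uint8))
    return [(st[i,4],ce[i]) for i in range(1,n) if st[i,4]>=lo]
E
python3 - <<'E'
from h import *
import pickle
cm=pickle.load(open("w1.pkl","rb")); im=cv2.imread("pics/w1.png"); hsv=cv2.cvtColor(im,cv2.COLOR_BGR2HSV)
H=hsv[...,0].astype(int)
roi=np.zeros(H.shape,bool); roi[150:240,215:300]=1
m=((H<32)|(H>165))&roi
m=cv2.morphologyEx(m.astype(np.uint8),cv2.MORPH_CLOSE,np.ones((3,3)))
print(m.sum()); cv2.imwrite("pics/w1m.png",m[140:250,200:310]*255)
c,e=silfit("wrist",cm,m,[.4846,-.1209],.029,0,.02); print(c,e)
red=((H<8)|(H>170))&(hsv[...,1]>130)&roi
for a,b in blobs(red):
    p=ray("wrist",b,.02,cm)[0][:2]-c; print(a,b.round(1),np.degrees(np.arctan2(p[1],p[0])).round(1),np.linalg.norm(p).round(4))
d=ray("wrist",[[190,262],[207,262],[197,250]],.02,cm)-np.r_[c,.02]
s=get_state(); print((d@np.array(s["tool_rot"])).round(3))
E
```

```text
2868
[ 0.48165871 -0.11991523] 0.01880665969316597
44 [252.5 180. ] 159.1 0.0209
38 [273.5 210.4] 38.4 0.0215
43 [235.6 212.8] -80.6 0.0219
[[-0.067  0.066  0.   ]
 [-0.049  0.067  0.   ]
 [-0.059  0.053  0.   ]]
```

Request:
servo_tool(fingers=[0, 0, 0, 0, 0, 0, 0, 0, 0, 0], translation=[[0, 0, 0], [0, 0, 0], [0, 0, 0], [0, 0, 0], [0, 0, 0], [0, 0, 0], [0, 0, 0], [0, 0, 0], [0, 0, 0], [0, 0, 0]], angular=[[0, 0, 0.18], [0, 0, 0.36], [0, 0, 0.54], [0, 0, 0.72], [0, 0, 0.9], [0, 0, 1.08], [0, 0, 1.26], [0, 0, 1.44], [0, 0, 1.57], [0, 0, 1.57]])

```text
clock: 3.32
ee_pos: [0.4844, -0.1184, 0.2911]
tool_rot: [[0.91, -0.415, 0.0], [-0.415, -0.91, -0.0], [0.0, -0.0, -1.0]]
contact_force: [0.5, 0.5, -0.1]
width: 0.0954
```

```bash
cat > lidw.py <<'E'
from h import *
import sys,pickle
n=sys.argv[1]
cm=camera_model("wrist"); s=get_state(); im=capture("wrist"); cv2.imwrite(f"pics/{n}.png",im); pickle.dump((cm,s),open(n+".pkl","wb"))
hsv=cv2.cvtColor(im,cv2.COLOR_BGR2HSV); H=hsv[...,0].astype(int)
q=proj("wrist",[[.482,-.12,.02]],cm)[0].astype(int)
roi=np.zeros(H.shape,bool); roi[q[1]-45:q[1]+42,q[0]-42:q[0]+42]=1
m=((H<32)|(H>165))&roi
m=cv2.morphologyEx(m.astype(np.uint8),cv2.MORPH_CLOSE,np.ones((3,3)))
print(m.sum(),q)
c,e=silfit("wrist",cm,m,[.4826,-.1199],.029,0,.02); print("centre",c,"err",e)
red=((H<8)|(H>170))&(hsv[...,1]>130)&roi
for a,b in blobs(red):
    p=ray("wrist",b,.02,cm)[0][:2]-c; print(a,b.round(1),np.degrees(np.arctan2(p[1],p[0])).round(1),np.linalg.norm(p).round(4))
R=np.array(s["tool_rot"]);print("tool frame:",(R.T@(np.r_[c,.02]-s["ee_pos"])).round(4), s["joint_positions"].round(3))
E
python3 lidw.py w2
```

```text
2850 [255 203]
centre [ 0.48222721 -0.11974629] err 0.02006578947368421
46 [265.5 184.7] 38.9 0.0213
41 [233.5 205.4] 160.2 0.0217
36 [267.4 221.1] -81.7 0.0216
tool frame: [-0.0015  0.0022  0.2711] [-0.372  0.474  1.984  0.     0.683  0.055]
```

View pics/w2.png

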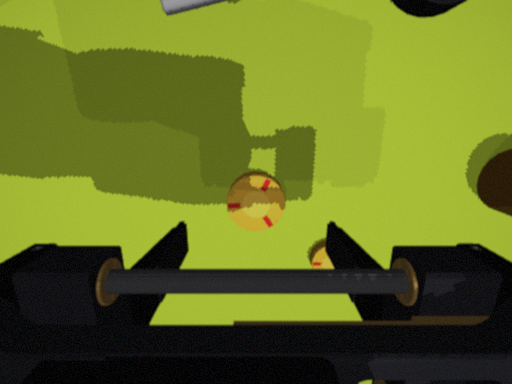

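The wrist fits at the two yaws agree to 0.6 mm: lid centre (0.4820, -0.1201), lugs at 39°. I'll grasp at this yaw (-24.5°), which leaves plenty of range on the last joint for the twist.

```bash
python3 -c "
from h import *
delta([.4820,-.1201,.1925])"
```

```text
shift [-1.57  2.47 98.5 ] rot [0. 0. 0.] | now [ 0.4844 -0.1185  0.291 ] yaw -24.41 t 3.38
```

Request:
servo_tool(fingers=[0, 0, 0, 0, 0, 0, 0], translation=[[-1.6, 2.5, 30], [-1.6, 2.5, 60], [-1.6, 2.5, 80], [-1.6, 2.5, 92], [-1.6, 2.5, 98], [-1.6, 2.5, 98], [-1.6, 2.5, 98]], angular=[[0, 0, 0], [0, 0, 0], [0, 0, 0], [0, 0, 0], [0, 0, 0], [0, 0, 0], [0, 0, 0]])

```text
clock: 4.25
ee_pos: [0.4821, -0.1208, 0.1933]
tool_rot: [[0.909, -0.417, 0.001], [-0.417, -0.909, -0.0], [0.001, -0.0, -1.0]]
contact_force: [-0.4, -0.1, 0.2]
width: 0.0952
```

```bash
python3 -c "
from h import *
delta([.4820,-.1201,.1925])
cv2.imwrite('pics/w3.png',capture('wrist'))"
```

```text
shift [-0.37 -0.6   0.76] rot [0. 0. 0.] | now [ 0.4821 -0.1208  0.1933] yaw -24.62 t 4.25
```

View pics/w3.png

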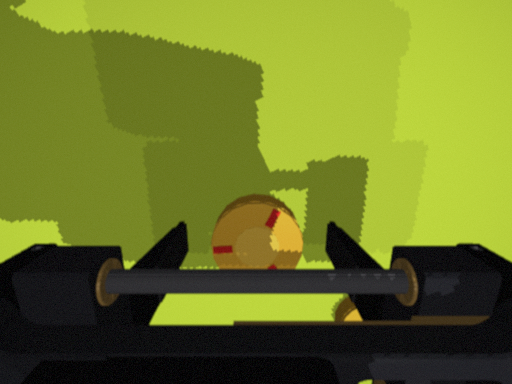

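The lid sits centred between the fingers at (257,240). I'll trim slightly and close with 40 N.

Request:
servo_tool(fingers=[0, 1, 1, 1, 1, 1, 1, 1], translation=[[-0.3, -0.6, 0.5], [-0.3, -0.6, 0.5], [-0.3, -0.6, 0.5], [-0.3, -0.6, 0.5], [-0.3, -0.6, 0.5], [-0.3, -0.6, 0.5], [-0.3, -0.6, 0.5], [-0.3, -0.6, 0.5]], angular=[[0, 0, 0], [0, 0, 0], [0, 0, 0], [0, 0, 0], [0, 0, 0], [0, 0, 0], [0, 0, 0], [0, 0, 0]], squeeze=40)

```text
clock: 5.3
ee_pos: [0.4819, -0.1201, 0.1922]
tool_rot: [[0.909, -0.417, 0.0], [-0.417, -0.909, 0.0], [-0.0, -0.0, -1.0]]
contact_force: [0.7, -0.8, -1.7]
width: 0.0572
```

```bash
python3 -c "
from h import *
delta([.4820,-.1201,.35])
cm=camera_model('wrist'); im=capture('wrist'); cv2.imwrite('pics/w4.png',im)
s=get_state(); print(s['width'],s['contact_force'],s['moment'])
cv2.imwrite('pics/w4b.png',cv2.resize(im[170:330,170:340],None,fx=4,fy=4,interpolation=cv2.INTER_CUBIC))
"
```

```text
shift [ 4.000e-02 -6.000e-02 -1.578e+02] rot [0. 0. 0.] | now [ 0.4819 -0.1201  0.1922] yaw -24.64 t 5.3
0.05786811357206892 [ 0.5248718  -0.09216983 -0.35032128] [-0.11283145  0.06698121 -0.04482612]
```

View pics/w4b.png

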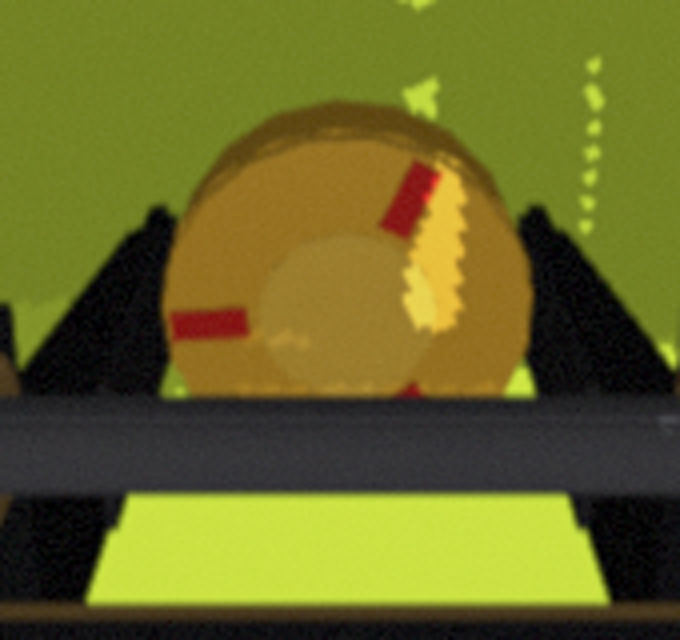

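```bash
python3 - <<'E'
from h import *
cm=camera_model("wrist"); s=get_state(); R=np.array(s["tool_rot"]); e=np.array(s["ee_pos"])
def tf(c):
    p=ray("wrist",(np.array(c,float)+.5)/4-.5+170,.02,cm); return (p-e)@R
A,B=tf((409,199))[0],tf((210,324))[0]
pc=tf([[258,318],[437,318],[347,233]]); print(pc.round(4))
edge=tf([[350,137],[230,193],[480,180]]); print("edge",edge.round(4))
# solve centre, angle with dash radius 21.3mm? use both: angle diff 120
mid=(A+B)/2; d=A-B; print("chord",np.linalg.norm(d)/np.sqrt(3))
n=np.array([-d[1],d[0]]);
for sgn in (1,-1):
    c=mid[:2]+sgn*n/2/np.tan(np.radians(60)); print("centre tool",c.round(4),[np.degrees(np.arctan2(*( (q[:2]-c)[::-1]))).round(1) for q in (A,B)])
E
```

```text
[[-1.450e-02  1.000e-04  1.722e-01]
 [ 1.330e-02  2.000e-04  1.722e-01]
 [-7.000e-04 -1.410e-02  1.722e-01]]
edge [[-0.0002 -0.0294  0.1722]
 [-0.0182 -0.0206  0.1722]
 [ 0.0192 -0.0226  0.1722]]
chord 0.021383966515250704
centre tool [-0.0007 -0.0004] [np.float64(-64.1), np.float64(175.9)]
centre tool [-0.0127 -0.0181] [np.float64(-4.1), np.float64(115.9)]
```

Lid gripped (57.9 mm opening), centred in the tool to about 0.5 mm, with the lug direction at yaw+64°. Next I'll lift it and move to a viewpoint beside the jar, turned to the placing yaw.

```bash
python3 -c "
from h import *
delta([.602,.064,.41],44.9)"
```

```text
shift [  32.35 -217.43 -217.76] rot [-0.0000e+00 -1.0000e-04 -1.2136e+00] | now [ 0.482  -0.1201  0.1922] yaw -24.64 t 5.35
```

Request:
servo_tool(fingers=[1, 1, 1, 1, 1, 1, 1, 1, 1, 1], translation=[[0, 0, -20], [0, 0, -60], [0, 0, -105], [0, 0, -150], [4, -30, -180], [10, -70, -200], [16, -110, -218], [22, -150, -218], [28, -190, -218], [32, -217, -218]], angular=[[0, 0, 0], [0, 0, -0.1], [0, 0, -0.25], [0, 0, -0.4], [0, 0, -0.55], [0, 0, -0.7], [0, 0, -0.85], [0, 0, -1.0], [0, 0, -1.13], [0, 0, -1.21]])

```text
clock: 6.6
ee_pos: [0.602, 0.0653, 0.41]
tool_rot: [[0.708, 0.706, -0.0], [0.706, -0.708, 0.0], [-0.0, -0.0, -1.0]]
contact_force: [0.0, 0.2, -0.4]
width: 0.0576
```

Request:
servo_tool(fingers=[1, 1, 1], translation=[[0, 0, 0], [0, 0, 0], [0, 0, 0]], angular=[[0, 0, 0], [0, 0, 0], [0, 0, 0]])

```text
clock: 6.98
ee_pos: [0.6011, 0.0629, 0.4103]
tool_rot: [[0.712, 0.702, -0.0], [0.702, -0.712, 0.0], [-0.0, -0.0, -1.0]]
contact_force: [-0.6, 0.0, -1.4]
width: 0.0581
```

```bash
python3 - <<'E'
from h import *
import pickle
cm=camera_model("wrist"); s=get_state(); im=capture("wrist"); cv2.imwrite("pics/w5.png",im); pickle.dump((cm,s),open("w5.pkl","wb"))
delta([.602,.064,.41],44.9); print(s["width"],s["contact_force"],s["moment"],s["joint_positions"])
print(proj("wrist",[.5594,.1065,.13],cm))
cv2.imwrite("pics/w5b.png",cv2.resize(im[60:220,170:340],None,fx=4,fy=4,interpolation=cv2.INTER_CUBIC))
E
```

```text
shift [ 1.33 -0.18  0.4 ] rot [ 0.     -0.0001 -0.0053] | now [0.6012 0.0629 0.4104] yaw 44.6 t 7.03
0.05811515805863199 [-0.60077398  0.03358977 -1.38032021] [-0.00588062 -0.00532732  0.02418126] [-4.91047539e-03  4.56105903e-01  1.60464898e+00  1.55216857e-06
  1.08098466e+00 -7.83248923e-01]
[[257.88693564 138.50779477]]
```

View pics/w5.png

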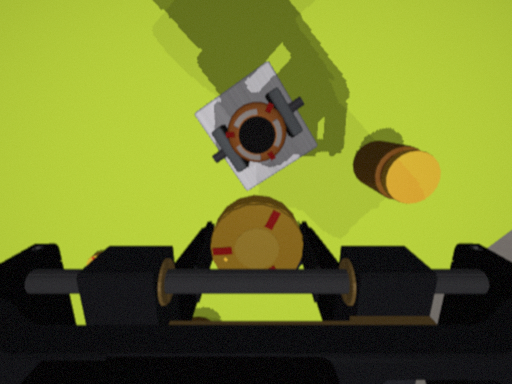

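View pics/w5b.png

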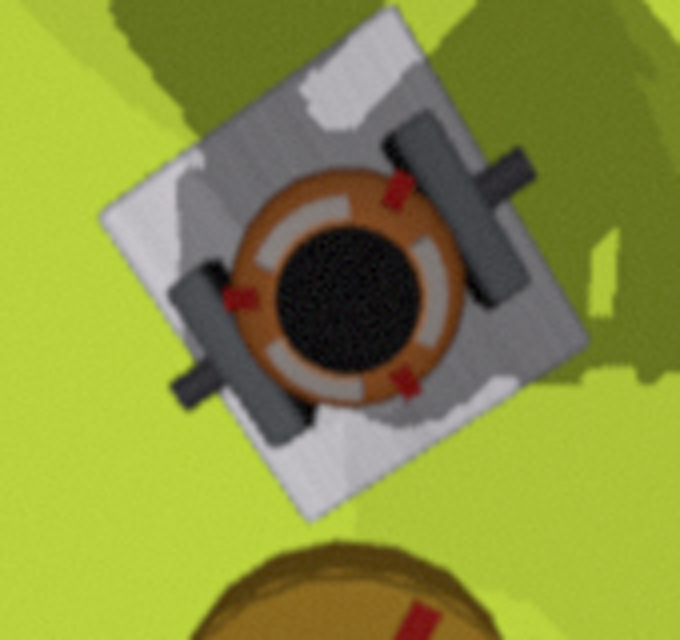

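Mouth disc at about (256.5,134) and gap dashes at (269,107), (230,134), (271,155). They are oriented close to the lid's own dashes. I'll measure these precisely.

```bash
cat > jarw.py <<'E'
from h import *
import pickle,sys
n=sys.argv[1]; cm,s=pickle.load(open(n+".pkl","rb")); im=cv2.imread(f"pics/{n}.png"); hsv=cv2.cvtColor(im,cv2.COLOR_BGR2HSV); H=hsv[...,0].astype(int)
q=proj("wrist",[.5594,.1065,.13],cm)[0].astype(int)
roi=np.zeros(H.shape,bool); roi[q[1]-40:q[1]+32,q[0]-40:q[0]+40]=1
m=(hsv[...,2]<70)&roi
n_,l,st,ce=cv2.connectedComponentsWithStats(m.astype(np.uint8)); i=1+np.argmax(st[1:,4]); m=l==i
print(st[i])
c,e=silfit("wrist",cm,m,[.5594,.1065],.0175,.1299,.13); print("mouth",c,"err",e)
red=((H<8)|(H>170))&(hsv[...,1]>170)&roi
R=np.array(s["tool_rot"]);yaw=np.degrees(np.arctan2(R[1,0],R[0,0]))
P=[]
for a,b in blobs(red,8):
    p=ray("wrist",b,.10,cm)[0][:2]; P.append(p); p=p-c; print(a,b.round(1),np.degrees(np.arctan2(p[1],p[0])).round(1),np.linalg.norm(p).round(4))
P=np.array(P); print("mean dashes",P.mean(0))
print("tool frame",(R.T@(np.r_[c,.13]-s["ee_pos"])).round(4),"yaw",yaw)
E
python3 jarw.py w5
```

```text
[ 239  117   36   37 1037]
mouth [0.5561132  0.10806301] err 0.08070154291224686
56 [269.1 107. ] 108.4 0.029
48 [229.5 134.1] -133.5 0.0285
33 [270.6 154.8] -11.8 0.0272
mean dashes [0.55540102 0.10849961]
tool frame [-0.0004 -0.0637  0.2803] yaw 44.59546653578905
```

Request:
servo_tool(fingers=[1, 1, 1, 1, 1, 1, 1, 1], translation=[[0.2, -30, 0], [0.2, -55, 10], [0.2, -63.4, 30], [0.2, -63.4, 55], [0.2, -63.4, 70], [0.2, -63.4, 76], [0.2, -63.4, 76], [0.2, -63.4, 76]], angular=[[0, 0, 0.01], [0, 0, 0.01], [0, 0, 0.01], [0, 0, 0.01], [0, 0, 0.01], [0, 0, 0.01], [0, 0, 0.01], [0, 0, 0.01]])

```text
clock: 8.02
ee_pos: [0.5572, 0.1089, 0.3349]
tool_rot: [[0.718, 0.696, 0.001], [0.696, -0.718, 0.0], [0.001, 0.001, -1.0]]
contact_force: [0.0, -0.4, 0.1]
width: 0.0577
```

```bash
python3 - <<'E'
from h import *
import pickle
s0=get_state(); im=capture("scene"); cv2.imwrite("pics/s6.png",im); w=capture("wrist"); cv2.imwrite("pics/w6.png",w)
cv2.imwrite("pics/s6b.png",cv2.resize(im[70:230,200:360],None,fx=4,fy=4,interpolation=cv2.INTER_CUBIC))
_,s5=pickle.load(open("w5.pkl","rb")); R=np.array(s5["tool_rot"])
print("moved from w5 pose (tool mm):",(R.T@(np.array(s0["ee_pos"])-s5["ee_pos"])*1000).round(2)); delta([.556,.108,.3062],44.0)
print(s0["contact_force"],s0["moment"])
E
```

```text
moved from w5 pose (tool mm): [  1.   -63.53  75.42]
shift [-1.5  -0.11 28.63] rot [ 0.0006 -0.0008  0.002 ] | now [0.5571 0.109  0.3348] yaw 44.12 t 8.12
[ 0.01586603 -0.40118789  0.05389816] [-0.07935765  0.06048619 -0.03822118]
```

View pics/s6b.png

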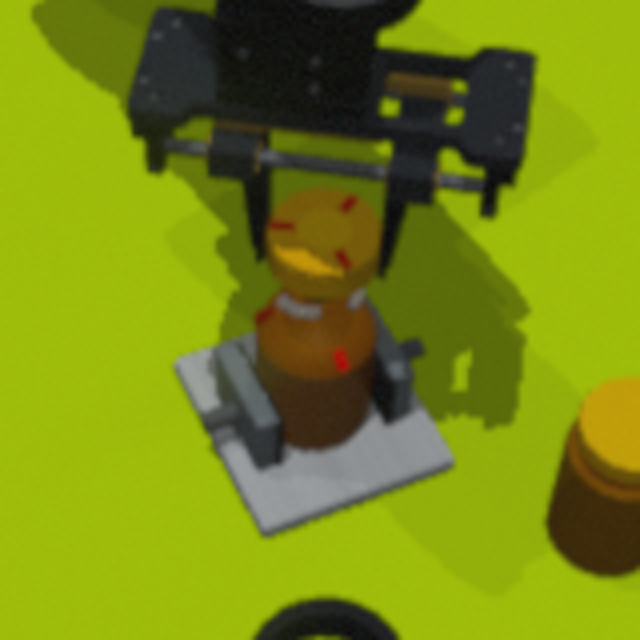

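View pics/w6.png

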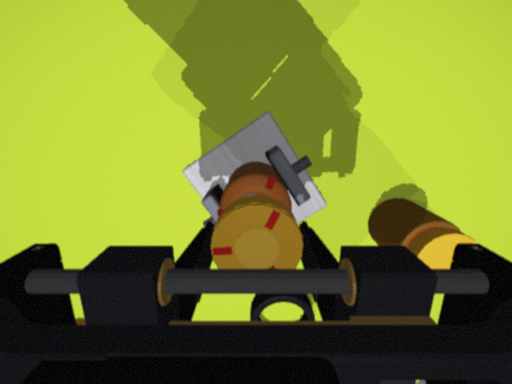

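Scene crop: the lid sits over the jar, its dash at (345,258) above the shoulder dash at (341,360). The wrist view shows the jar centred under the lid. I'll shift x by -0.8 and descend slowly.

Request:
servo_tool(fingers=[1, 1, 1, 1, 1, 1], translation=[[-0.8, 0, 3], [-0.8, 0, 8], [-0.8, 0, 13], [-0.8, 0, 17], [-0.8, 0, 20], [-0.8, 0, 20]], angular=[[0, 0, 0], [0, 0, 0], [0, 0, 0], [0, 0, 0], [0, 0, 0], [0, 0, 0]])

```text
clock: 8.88
ee_pos: [0.5565, 0.1084, 0.314]
tool_rot: [[0.718, 0.696, -0.0], [0.696, -0.718, 0.0], [-0.0, -0.0, -1.0]]
contact_force: [0.5, -0.2, -1.0]
width: 0.0574
```

```bash
cat > st.py <<'E'
from h import *
s=get_state(); R=np.array(s["tool_rot"])
print("t",round(s["clock"],2),"pos",np.round(s["ee_pos"],4),"yaw",np.degrees(np.arctan2(R[1,0],R[0,0])).round(2),"F",np.round(s["contact_force"],2),"M",np.round(s["moment"],3),"w",round(s["width"],4),"q6",s["joint_positions"][5].round(3), "Mtool",(R.T@s["moment"]).round(3))
E
python3 st.py; python3 -c "
from h import *
delta([.5563,.1082,.3062],44)"
```

```text
t 8.88 pos [0.5565 0.1084 0.314 ] yaw 44.12 F [ 0.5  -0.23 -0.98] M [-0.022 -0.061  0.054] w 0.0574 q6 -0.694 Mtool [-0.058  0.029 -0.054]
shift [-0.3   0.05  7.77] rot [-0.0003  0.0002  0.0021] | now [0.5565 0.1084 0.314 ] yaw 44.12 t 8.88
```

Request:
servo_tool(fingers=[1, 1, 1, 1, 1, 1], translation=[[-0.2, 0, 1.5], [-0.2, 0, 3], [-0.2, 0, 4.5], [-0.2, 0, 6], [-0.2, 0, 7], [-0.2, 0, 7]], angular=[[0, 0, 0], [0, 0, 0], [0, 0, 0], [0, 0, 0], [0, 0, 0], [0, 0, 0]])

```text
clock: 9.62
ee_pos: [0.5563, 0.1083, 0.3072]
tool_rot: [[0.718, 0.696, -0.0], [0.696, -0.718, 0.0], [-0.0, -0.0, -1.0]]
contact_force: [-0.5, 0.4, 0.3]
width: 0.0575
```

```bash
python3 st.py
```

```text
t 9.62 pos [0.5563 0.1083 0.3072] yaw 44.12 F [-0.47  0.44  0.26] M [-0.013  0.02   0.023] w 0.0575 q6 -0.694 Mtool [ 0.004 -0.023 -0.023]
```

No contact at 1 mm above the seat, so the lugs are in the gaps. I'll step down until it touches the seal lightly.

Request:
servo_tool(fingers=[1, 1, 1, 1, 1], translation=[[0, 0, 0.4], [0, 0, 0.8], [0, 0, 1.1], [0, 0, 1.1], [0, 0, 1.1]], angular=[[0, 0, 0], [0, 0, 0], [0, 0, 0], [0, 0, 0], [0, 0, 0]])

```text
clock: 10.25
ee_pos: [0.5563, 0.1083, 0.3062]
tool_rot: [[0.718, 0.696, 0.0], [0.696, -0.718, 0.0], [0.0, 0.0, -1.0]]
contact_force: [1.0, -0.1, -0.1]
width: 0.0575
```

```bash
python3 st.py
```

```text
t 10.25 pos [0.5563 0.1083 0.3062] yaw 44.12 F [ 1.01 -0.06 -0.05] M [ 0.015  0.009 -0.006] w 0.0575 q6 -0.694 Mtool [0.017 0.004 0.006]
```

Request:
servo_tool(fingers=[1, 1, 1, 1], translation=[[0, 0, 0.3], [0, 0, 0.5], [0, 0, 0.5], [0, 0, 0.5]], angular=[[0, 0, 0], [0, 0, 0], [0, 0, 0], [0, 0, 0]])

```text
clock: 10.75
ee_pos: [0.5563, 0.1083, 0.3061]
tool_rot: [[0.718, 0.696, 0.0], [0.696, -0.718, 0.0], [0.0, 0.0, -1.0]]
contact_force: [-2.3, 0.1, 5.2]
width: 0.0574
```

```bash
python3 st.py
```

```text
t 10.75 pos [0.5563 0.1083 0.3061] yaw 44.12 F [-2.25  0.14  5.18] M [-0.105  0.329 -0.059] w 0.0574 q6 -0.694 Mtool [ 0.154 -0.309  0.059]
```

Seal contact at 0.3061 with 5 N, which is the seated height, so the lugs are through. I'll start the clockwise twist.

Request:
servo_tool(fingers=[1, 1, 1, 1, 1], translation=[[0, 0, 0], [0, 0, 0], [0, 0, 0], [0, 0, 0], [0, 0, 0]], angular=[[0, 0, 0.08], [0, 0, 0.16], [0, 0, 0.24], [0, 0, 0.3], [0, 0, 0.3]])

```text
clock: 11.38
ee_pos: [0.5565, 0.1083, 0.3061]
tool_rot: [[0.891, 0.453, 0.001], [0.453, -0.891, 0.0], [0.001, 0.001, -1.0]]
contact_force: [0.9, 0.3, 5.5]
width: 0.0578
```

```bash
python3 st.py
```

```text
t 11.38 pos [0.5565 0.1083 0.3061] yaw 26.96 F [0.87 0.28 5.45] M [-0.172 -0.055 -0.023] w 0.0578 q6 -0.395 Mtool [-0.179 -0.029  0.023]
```

Request:
servo_tool(fingers=[1, 1, 1], translation=[[0, 0, 0], [0, 0, 0], [0, 0, 0]], angular=[[0, 0, 0.04], [0, 0, 0.07], [0, 0, 0.07]])

```text
clock: 11.75
ee_pos: [0.5565, 0.1083, 0.306]
tool_rot: [[0.921, 0.391, 0.001], [0.391, -0.921, 0.0], [0.001, 0.0, -1.0]]
contact_force: [0.7, -0.9, 5.1]
width: 0.0575
```

```bash
python3 st.py
```

```text
t 11.75 pos [0.5565 0.1083 0.306 ] yaw 22.99 F [ 0.66 -0.89  5.07] M [-0.161  0.055 -0.025] w 0.0575 q6 -0.326 Mtool [-0.126 -0.113  0.025]
```

Request:
servo_tool(fingers=[1, 1, 1], translation=[[0, 0, 0], [0, 0, 0], [0, 0, 0]], angular=[[0, 0, 0.04], [0, 0, 0.06], [0, 0, 0.06]])

```text
clock: 12.12
ee_pos: [0.5565, 0.1083, 0.306]
tool_rot: [[0.942, 0.335, 0.001], [0.335, -0.942, 0.0], [0.001, 0.0, -1.0]]
contact_force: [0.7, -0.7, 5.8]
width: 0.0573
```

```bash
python3 st.py
```

```text
t 12.12 pos [0.5565 0.1083 0.306 ] yaw 19.56 F [ 0.71 -0.66  5.83] M [-0.179 -0.018 -0.048] w 0.0573 q6 -0.266 Mtool [-0.174 -0.043  0.048]
```

Request:
servo_tool(fingers=[1, 1, 1], translation=[[0, 0, 0], [0, 0, 0], [0, 0, 0]], angular=[[0, 0, 0.04], [0, 0, 0.06], [0, 0, 0.06]])

```text
clock: 12.5
ee_pos: [0.5565, 0.1083, 0.306]
tool_rot: [[0.961, 0.278, 0.001], [0.278, -0.961, 0.0], [0.001, 0.0, -1.0]]
contact_force: [0.2, -0.9, 5.3]
width: 0.0576
```

```bash
python3 st.py; python3 -c "
from h import *
im=capture('wrist'); cv2.imwrite('pics/w7.png',cv2.resize(im[130:330,150:360],None,fx=3,fy=3,interpolation=cv2.INTER_CUBIC))"
```

```text
t 12.5 pos [0.5565 0.1083 0.306 ] yaw 16.12 F [ 0.18 -0.92  5.27] M [-0.154  0.062  0.008] w 0.0576 q6 -0.206 Mtool [-0.13  -0.102 -0.008]
```

View pics/w7.png

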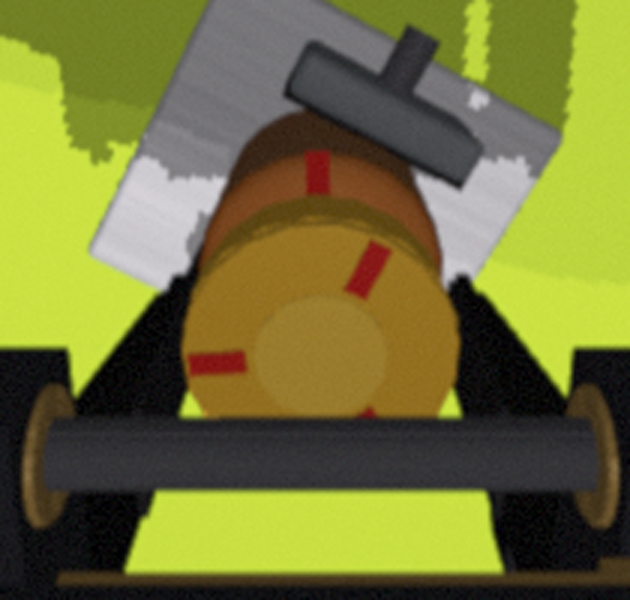

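The lid turns with the gripper: its dash at crop (367,270) is now clockwise of the jar's dash at (317,172). There is no resistance yet, so I'll carry on.

Request:
servo_tool(fingers=[1, 1, 1], translation=[[0, 0, 0], [0, 0, 0], [0, 0, 0]], angular=[[0, 0, 0.04], [0, 0, 0.06], [0, 0, 0.06]])

```text
clock: 12.92
ee_pos: [0.5565, 0.1083, 0.306]
tool_rot: [[0.976, 0.22, 0.001], [0.22, -0.976, 0.0], [0.001, 0.0, -1.0]]
contact_force: [-0.1, -0.4, 5.1]
width: 0.0578
```

```bash
python3 st.py
```

```text
t 12.93 pos [0.5565 0.1083 0.306 ] yaw 12.68 F [-0.07 -0.38  5.12] M [-0.146  0.08  -0.041] w 0.0578 q6 -0.146 Mtool [-0.125 -0.11   0.04 ]
```

Request:
servo_tool(fingers=[1, 1, 1], translation=[[0, 0, 0], [0, 0, 0], [0, 0, 0]], angular=[[0, 0, 0.03], [0, 0, 0.05], [0, 0, 0.05]])

```text
clock: 13.3
ee_pos: [0.5565, 0.1083, 0.306]
tool_rot: [[0.985, 0.171, 0.001], [0.171, -0.985, 0.0], [0.001, 0.0, -1.0]]
contact_force: [0.4, 0.2, 5.6]
width: 0.0574
```

```bash
python3 st.py
```

```text
t 13.3 pos [0.5565 0.1083 0.306 ] yaw 9.82 F [0.44 0.18 5.56] M [-0.163  0.042 -0.056] w 0.0574 q6 -0.096 Mtool [-0.154 -0.069  0.056]
```

Request:
servo_tool(fingers=[1, 1, 1], translation=[[0, 0, 0], [0, 0, 0], [0, 0, 0]], angular=[[0, 0, 0.03], [0, 0, 0.05], [0, 0, 0.05]])

```text
clock: 13.68
ee_pos: [0.5565, 0.1083, 0.306]
tool_rot: [[0.993, 0.121, 0.001], [0.121, -0.993, 0.0], [0.001, -0.0, -1.0]]
contact_force: [-0.4, 0.5, 5.1]
width: 0.0574
```

```bash
python3 st.py
```

```text
t 13.68 pos [0.5565 0.1083 0.306 ] yaw 6.95 F [-0.35  0.54  5.09] M [-0.177  0.082 -0.005] w 0.0574 q6 -0.046 Mtool [-0.166 -0.102  0.005]
```

Request:
servo_tool(fingers=[1, 1, 1], translation=[[0, 0, 0], [0, 0, 0], [0, 0, 0]], angular=[[0, 0, 0.03], [0, 0, 0.05], [0, 0, 0.05]])

```text
clock: 14.05
ee_pos: [0.5565, 0.1083, 0.306]
tool_rot: [[0.997, 0.071, 0.001], [0.071, -0.997, 0.0], [0.001, -0.0, -1.0]]
contact_force: [-0.3, 0.3, 5.8]
width: 0.0577
```

```bash
python3 st.py
```

```text
t 14.05 pos [0.5565 0.1083 0.306 ] yaw 4.09 F [-0.29  0.29  5.82] M [-0.11   0.079 -0.022] w 0.0577 q6 0.004 Mtool [-0.105 -0.087  0.022]
```

Request:
servo_tool(fingers=[1, 1, 1], translation=[[0, 0, 0], [0, 0, 0], [0, 0, 0]], angular=[[0, 0, 0.03], [0, 0, 0.05], [0, 0, 0.05]])

```text
clock: 14.42
ee_pos: [0.5565, 0.1083, 0.3061]
tool_rot: [[1.0, 0.021, 0.001], [0.021, -1.0, 0.0], [0.001, -0.0, -1.0]]
contact_force: [0.4, -1.1, 5.9]
width: 0.0575
```

```bash
python3 st.py
```

```text
t 14.43 pos [0.5565 0.1083 0.3061] yaw 1.22 F [ 0.41 -1.13  5.89] M [-0.137  0.072  0.03 ] w 0.0575 q6 0.054 Mtool [-0.136 -0.075 -0.03 ]
```

Request:
servo_tool(fingers=[1, 1, 1], translation=[[0, 0, 0], [0, 0, 0], [0, 0, 0]], angular=[[0, 0, 0.03], [0, 0, 0.05], [0, 0, 0.05]])

```text
clock: 14.8
ee_pos: [0.5565, 0.1083, 0.306]
tool_rot: [[1.0, -0.029, 0.001], [-0.029, -1.0, 0.0], [0.001, -0.0, -1.0]]
contact_force: [1.1, -0.1, 6.2]
width: 0.0576
```

```bash
python3 st.py
```

```text
t 14.8 pos [0.5565 0.1083 0.306 ] yaw -1.64 F [ 1.14 -0.11  6.24] M [-0.191  0.068 -0.06 ] w 0.0576 q6 0.104 Mtool [-0.193 -0.063  0.06 ]
```

Request:
servo_tool(fingers=[1, 1, 1], translation=[[0, 0, 0], [0, 0, 0], [0, 0, 0]], angular=[[0, 0, 0.03], [0, 0, 0.05], [0, 0, 0.05]])

```text
clock: 15.18
ee_pos: [0.5565, 0.1083, 0.306]
tool_rot: [[0.997, -0.079, 0.001], [-0.079, -0.997, 0.0], [0.001, -0.0, -1.0]]
contact_force: [-0.4, -0.1, 6.0]
width: 0.0576
```

```bash
python3 st.py
```

```text
t 15.18 pos [0.5565 0.1083 0.306 ] yaw -4.5 F [-0.43 -0.08  6.  ] M [-0.171  0.16  -0.013] w 0.0576 q6 0.154 Mtool [-0.183 -0.146  0.013]
```

Request:
servo_tool(fingers=[1, 1, 1], translation=[[0, 0, 0], [0, 0, 0], [0, 0, 0]], angular=[[0, 0, 0.03], [0, 0, 0.05], [0, 0, 0.05]])

```text
clock: 15.55
ee_pos: [0.5565, 0.1083, 0.306]
tool_rot: [[0.992, -0.128, 0.001], [-0.128, -0.992, 0.0], [0.001, -0.0, -1.0]]
contact_force: [-0.3, 0.0, 6.1]
width: 0.0577
```

```bash
python3 st.py
```

```text
t 15.55 pos [0.5565 0.1083 0.306 ] yaw -7.37 F [-0.33  0.    6.06] M [-0.16   0.162 -0.012] w 0.0577 q6 0.204 Mtool [-0.18  -0.14   0.012]
```

Request:
servo_tool(fingers=[1, 1, 1], translation=[[0, 0, 0], [0, 0, 0], [0, 0, 0]], angular=[[0, 0, 0.03], [0, 0, 0.05], [0, 0, 0.05]])

```text
clock: 15.92
ee_pos: [0.5565, 0.1083, 0.306]
tool_rot: [[0.984, -0.178, 0.001], [-0.178, -0.984, 0.0], [0.001, -0.0, -1.0]]
contact_force: [0.3, -0.3, 5.4]
width: 0.0576
```

```bash
python3 st.py
```

```text
t 15.93 pos [0.5565 0.1083 0.306 ] yaw -10.24 F [ 0.3  -0.31  5.42] M [-0.15   0.05  -0.072] w 0.0576 q6 0.254 Mtool [-0.157 -0.022  0.072]
```

Request:
servo_tool(fingers=[1, 1, 1], translation=[[0, 0, 0], [0, 0, 0], [0, 0, 0]], angular=[[0, 0, 0.03], [0, 0, 0.05], [0, 0, 0.05]])

```text
clock: 16.3
ee_pos: [0.5565, 0.1083, 0.306]
tool_rot: [[0.974, -0.227, 0.001], [-0.227, -0.974, 0.0], [0.001, -0.0, -1.0]]
contact_force: [0.1, -0.2, 6.0]
width: 0.0575
```

```bash
python3 st.py
```

```text
t 16.3 pos [0.5565 0.1083 0.306 ] yaw -13.1 F [ 0.05 -0.22  6.03] M [-0.158  0.106 -0.034] w 0.0575 q6 0.304 Mtool [-0.177 -0.067  0.033]
```

Request:
servo_tool(fingers=[1, 1, 1], translation=[[0, 0, 0], [0, 0, 0], [0, 0, 0]], angular=[[0, 0, 0.03], [0, 0, 0.05], [0, 0, 0.05]])

```text
clock: 16.68
ee_pos: [0.5564, 0.1083, 0.306]
tool_rot: [[0.961, -0.275, 0.001], [-0.275, -0.961, 0.0], [0.001, -0.0, -1.0]]
contact_force: [-0.8, 0.1, 5.8]
width: 0.0575
```

```bash
python3 st.py
```

```text
t 16.68 pos [0.5564 0.1083 0.306 ] yaw -15.97 F [-0.78  0.07  5.76] M [-0.154  0.174 -0.033] w 0.0575 q6 0.354 Mtool [-0.196 -0.125  0.033]
```

Request:
servo_tool(fingers=[1, 1, 1], translation=[[0, 0, 0], [0, 0, 0], [0, 0, 0]], angular=[[0, 0, 0.03], [0, 0, 0.05], [0, 0, 0.05]])

```text
clock: 17.05
ee_pos: [0.5565, 0.1083, 0.306]
tool_rot: [[0.946, -0.323, 0.001], [-0.323, -0.946, 0.0], [0.001, -0.0, -1.0]]
contact_force: [0.1, -0.8, 5.5]
width: 0.0576
```

```bash
python3 st.py
```

```text
t 17.05 pos [0.5565 0.1083 0.306 ] yaw -18.83 F [ 0.13 -0.76  5.54] M [-0.197  0.103 -0.006] w 0.0576 q6 0.404 Mtool [-0.22  -0.033  0.005]
```

Request:
servo_tool(fingers=[1, 1, 1], translation=[[0, 0, 0], [0, 0, 0], [0, 0, 0]], angular=[[0, 0, 0.03], [0, 0, 0.05], [0, 0, 0.05]])

```text
clock: 17.42
ee_pos: [0.5565, 0.1083, 0.306]
tool_rot: [[0.929, -0.37, 0.001], [-0.37, -0.929, 0.0], [0.001, -0.0, -1.0]]
contact_force: [0.1, -0.5, 5.4]
width: 0.0579
```

```bash
python3 st.py
```

```text
t 17.43 pos [0.5565 0.1083 0.306 ] yaw -21.69 F [ 0.1  -0.53  5.42] M [-0.192  0.149  0.024] w 0.0579 q6 0.454 Mtool [-0.233 -0.068 -0.025]
```

Request:
servo_tool(fingers=[1, 1, 1], translation=[[0, 0, 0], [0, 0, 0], [0, 0, 0]], angular=[[0, 0, 0.03], [0, 0, 0.05], [0, 0, 0.05]])

```text
clock: 17.8
ee_pos: [0.5565, 0.1082, 0.3059]
tool_rot: [[0.909, -0.416, 0.001], [-0.416, -0.909, -0.0], [0.001, -0.0, -1.0]]
contact_force: [-0.0, -1.6, 5.3]
width: 0.0577
```

```bash
python3 st.py
```

```text
t 17.8 pos [0.5565 0.1082 0.3059] yaw -24.6 F [-0.05 -1.6   5.3 ] M [-0.476 -0.019  0.176] w 0.0577 q6 0.505 Mtool [-0.424  0.216 -0.177]
```

Resistance has started: 0.18 N·m at 1.20 rad. Fine steps from here, following the draw-down.

Request:
servo_tool(fingers=[1, 1, 1], translation=[[0, 0, 0.05], [0, 0, 0.1], [0, 0, 0.1]], angular=[[0, 0, 0.01], [0, 0, 0.02], [0, 0, 0.02]])

```text
clock: 18.18
ee_pos: [0.5565, 0.1082, 0.3059]
tool_rot: [[0.901, -0.434, 0.001], [-0.434, -0.901, -0.0], [0.001, -0.0, -1.0]]
contact_force: [-0.0, -2.1, 5.4]
width: 0.0573
```

```bash
python3 st.py
```

```text
t 18.18 pos [0.5565 0.1082 0.3059] yaw -25.73 F [-0.01 -2.13  5.38] M [-0.459 -0.056  0.317] w 0.0573 q6 0.525 Mtool [-0.388  0.25  -0.318]
```

Request:
servo_tool(fingers=[1, 1, 1], translation=[[0, 0, 0.05], [0, 0, 0.05], [0, 0, 0.05]], angular=[[0, 0, 0.01], [0, 0, 0.01], [0, 0, 0.01]])

```text
clock: 18.55
ee_pos: [0.5565, 0.1082, 0.3058]
tool_rot: [[0.897, -0.443, 0.001], [-0.443, -0.897, -0.0], [0.001, -0.0, -1.0]]
contact_force: [0.7, -1.6, 6.1]
width: 0.0572
```

```bash
python3 st.py; python3 -c "
from h import *
for i in range(6):
    capture('scene'); print(get_state()['moment'][2].round(3))"
```

```text
t 18.55 pos [0.5565 0.1082 0.3058] yaw -26.29 F [ 0.65 -1.59  6.09] M [-0.478 -0.097  0.388] w 0.0572 q6 0.535 Mtool [-0.385  0.299 -0.388]
0.393
0.402
0.301
0.373
0.359
0.407
```

Request:
servo_tool(fingers=[1, 1, 1], translation=[[0, 0, 0.05], [0, 0, 0.05], [0, 0, 0.05]], angular=[[0, 0, 0.008], [0, 0, 0.008], [0, 0, 0.008]])

```text
clock: 19.23
ee_pos: [0.5565, 0.1082, 0.3058]
tool_rot: [[0.893, -0.45, 0.001], [-0.45, -0.893, -0.0], [0.001, -0.0, -1.0]]
contact_force: [0.0, -2.4, 6.2]
width: 0.0572
```

```bash
python3 st.py; python3 -c "
from h import *
v=[get_state()['moment'][2]]
for i in range(8):
    capture('scene'); v.append(get_state()['moment'][2])
print(np.round(v,3),np.mean(v),np.std(v))"
```

```text
t 19.23 pos [0.5565 0.1082 0.3058] yaw -26.74 F [ 0.01 -2.44  6.24] M [-0.458  0.024  0.332] w 0.0572 q6 0.543 Mtool [-0.42   0.185 -0.332]
[0.332 0.432 0.465 0.394 0.389 0.42  0.488 0.4   0.454] 0.4193405349138378 0.04448231563743338
```

Request:
servo_tool(fingers=[1, 1, 1], translation=[[0, 0, 0], [0, 0, 0], [0, 0, 0]], angular=[[0, 0, 0.004], [0, 0, 0.004], [0, 0, 0.004]])

```text
clock: 20.0
ee_pos: [0.5565, 0.1082, 0.3057]
tool_rot: [[0.891, -0.454, 0.001], [-0.454, -0.891, -0.0], [0.001, -0.0, -1.0]]
contact_force: [1.2, -1.6, 6.9]
width: 0.0578
```

```bash
python3 st.py; python3 -c "
from h import *
v=[get_state()['moment'][2]]
for i in range(10):
    capture('scene'); v.append(get_state()['moment'][2])
print(np.round(v,3),np.mean(v),np.std(v))
im=capture('wrist'); cv2.imwrite('pics/w8.png',cv2.resize(im[130:330,150:360],None,fx=3,fy=3,interpolation=cv2.INTER_CUBIC))"
```

```text
t 20.0 pos [0.5565 0.1082 0.3057] yaw -26.97 F [ 1.24 -1.62  6.92] M [-0.473 -0.025  0.423] w 0.0578 q6 0.547 Mtool [-0.41   0.237 -0.423]
[0.423 0.465 0.417 0.514 0.47  0.496 0.521 0.432 0.474 0.469 0.502] 0.47108912328806873 0.034043714240168374
```

View pics/w8.png

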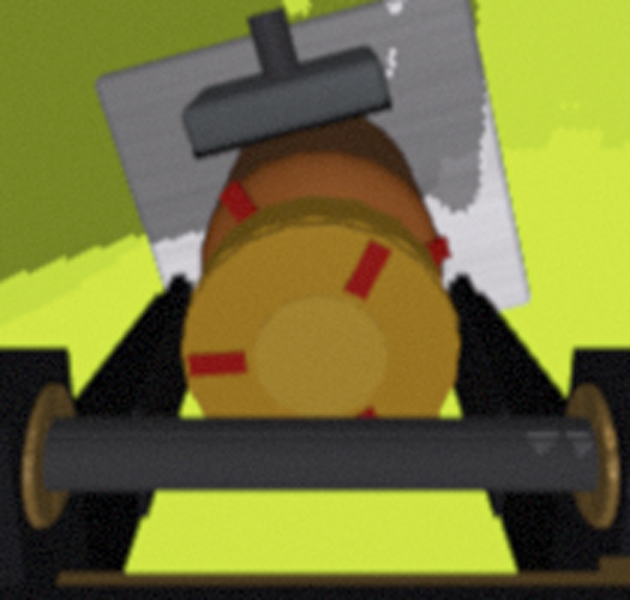

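Snug: mean 0.47 N·m, under the 0.6 limit. The lid's dashes are at the same place in the tool view as before, so it did not slip. I'll ease off the press, open and retreat straight up.

Request:
servo_tool(fingers=[1, 1, 0.6, 0.3, 0, 0, 0, 0], translation=[[0, 0, -0.4], [0, 0, -0.4], [0, 0, -0.4], [0, 0, -0.4], [0, 0, -0.4], [0, 0, -0.4], [0, 0, -0.4], [0, 0, -0.4]], angular=[[0, 0, 0], [0, 0, 0], [0, 0, 0], [0, 0, 0], [0, 0, 0], [0, 0, 0], [0, 0, 0], [0, 0, 0]])

```text
clock: 21.55
ee_pos: [0.5563, 0.1083, 0.3058]
tool_rot: [[0.891, -0.455, -0.0], [-0.455, -0.891, 0.0], [-0.0, -0.0, -1.0]]
contact_force: [-0.8, -0.6, -0.5]
width: 0.0945
```

```bash
python3 st.py
```

```text
t 21.55 pos [0.5563 0.1083 0.3058] yaw -27.05 F [-0.8  -0.63 -0.49] M [-0.087  0.129  0.022] w 0.0945 q6 0.548 Mtool [-0.136 -0.076 -0.022]
```

Request:
servo_tool(fingers=[0, 0, 0, 0, 0, 0, 0], translation=[[0, 0, -10], [0, 0, -40], [0, 0, -80], [0, 20, -100], [0, 50, -110], [0, 60, -110], [0, 60, -110]], angular=[[0, 0, 0], [0, 0, 0], [0, 0, 0], [0, 0, 0], [0, 0, 0], [0, 0, 0], [0, 0, 0]])

```text
clock: 22.42
ee_pos: [0.529, 0.0546, 0.4159]
tool_rot: [[0.89, -0.456, 0.0], [-0.456, -0.89, 0.0], [0.0, -0.0, -1.0]]
contact_force: [0.0, -0.0, 0.2]
width: 0.095
```

```bash
python3 - <<'E'
from h import *
cm=camera_model("wrist"); s=get_state(); im=capture("wrist"); cv2.imwrite("pics/w9.png",im)
sc=capture("scene"); cv2.imwrite("pics/s9.png",sc)
hsv=cv2.cvtColor(im,cv2.COLOR_BGR2HSV); H=hsv[...,0].astype(int)
c=np.array([.5561,.1081])
q=proj("wrist",[.5561,.1081,.134],cm)[0].astype(int); print(q)
roi=np.zeros(H.shape,bool); roi[max(q[1]-45,0):q[1]+42,q[0]-45:q[0]+45]=1
red=((H<8)|(H>170))&(hsv[...,1]>150)&roi
for a,b in blobs(red,8):
    for z in (.134,.1):
        p=ray("wrist",b,z,cm)[0][:2]-c; print(a,b.round(1),z,np.degrees(np.arctan2(p[1],p[0])).round(1),np.linalg.norm(p).round(4))
y0,x0=max(q[1]-60,0),q[0]-70
cv2.imwrite("pics/w9b.png",cv2.resize(im[y0:y0+120,x0:x0+140],None,fx=5,fy=5,interpolation=cv2.INTER_CUBIC))
E
```

```text
[256 137]
8 [235.6 111.8] 0.134 102.4 0.0309
8 [235.6 111.8] 0.1 105.0 0.0331
51 [266.6 116.4] 0.134 38.0 0.0217
51 [266.6 116.4] 0.1 35.4 0.0224
46 [234.2 139.4] 0.134 156.3 0.0216
46 [234.2 139.4] 0.1 161.9 0.0247
45 [269.1 156.2] 0.134 -82.7 0.0209
45 [269.1 156.2] 0.1 -85.6 0.0257
```

View pics/w9b.png

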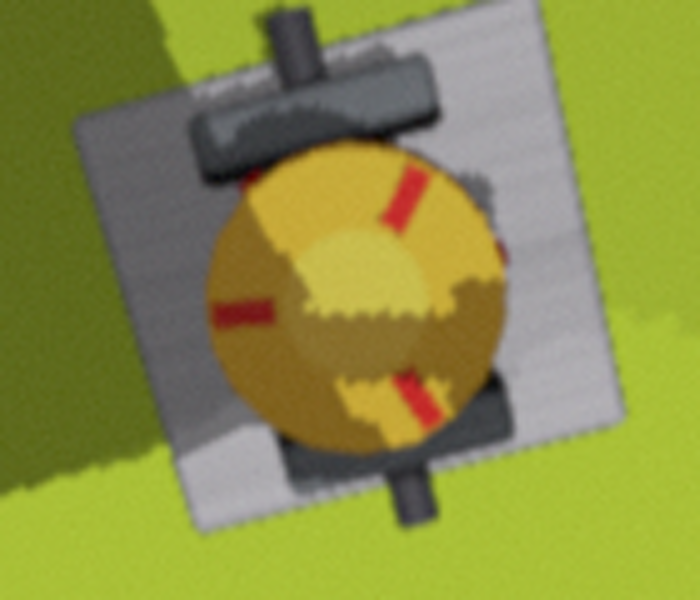

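View pics/s9.png

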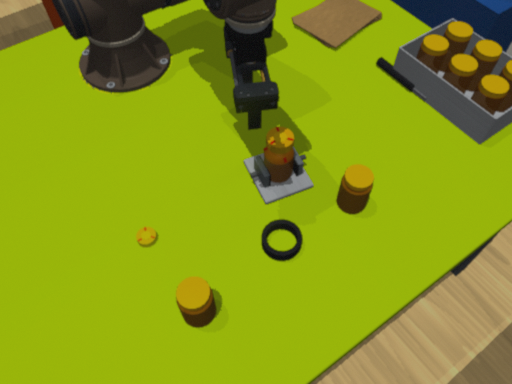

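The lid sits square on the jar, with lug dashes at about 37° (expected 36.8°), so it did not unwind on release. The two full jars, at (355,190) and (196,302), and the tape, at (281,240), are where they were. Handing in.

```bash
python3 st.py; python3 -c "
from workcell import *
print(job_done())"
```

```text
t 22.52 pos [0.5293 0.0552 0.4155] yaw -27.04 F [ 0.15  0.29 -0.67] M [-0.089  0.091  0.042] w 0.0953 q6 0.452 Mtool [-0.121 -0.041 -0.042]
the job is handed in; nothing more can be done
None
```

The 58 mm yellow lid is on the clamped jar, twisted hand-snug and released. I handed the job in at 22.5 s; no verdict is reported.

- **Placing:** I picked the larger of the two loose lids; the other measured about 41 mm. Its lugs went down through the gaps without touching the thread. It met the seal at the seated height with about 5 N of press.
- **Twisting:** The clockwise turn was loose until about 1.20 rad. I stopped at about 1.24 rad, where the torque averaged 0.47 N·m over 11 readings. Single readings scattered by about 0.04 N·m, the highest being 0.52. Press during the twist stayed at 5–7 N.
- **After release:** The lid's angle is about 37.2° against 36.8° expected, so it did not unwind. It looks square in the pictures. By eye, the two full jars and the tape roll have not moved, and the gripper is clear above, touching nothing.
- **Disagreement:** The top camera placed the lid and jar about 3 mm away from where the wrist camera did. I used the wrist camera, and the contact-free fit agreed with it.

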